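# Sweep a row of heel blanks home against the load-sensing stop

## Task

Pick up the straightedge by its red handle and, touching the four heel blanks only with it, sweep them all together in one go up to the yellow stop bar so that every blank lies flat, square and snug against it. The stop has a load cell behind it: press the whole row home with about ten newtons (at least 7) for a second, the straightedge lying along all four, and never load the stop beyond 15. Then lay the straightedge lengthwise back on its blue mat, let go, and leave the shoe last, the jar and the tin alone.

Things in the scene. Friction and masses are not known exactly. Their poses are not given: they have to be found in the camera images.
- stop: rigid yellow stop bar, 10 thick (its x) by 260 long (its y), top 29 mm above the bench, on a load cell in the fixed green housing (260 by 50, 46 mm high, its front 25 mm behind the working face). Origin: on the bench under the bar's centre. x: level push direction, towards the housing; y along the bar; z up. Load on it must stay under 15 N, impacts too
- stop_face (a point): centre of the stop bar's working face (the face towards the robot), at bench height; axes as stop. A blank is snug and square when its centre lies 12 mm before this face
- blank0: loose black hard-plastic heel blank with a brown top, 24 (its x) by 40 (its y) by 18 mm high, about 45 g, slick (friction about 0.3). Origin: centre of its underside. It lies flat in a loose row some 60 to 105 mm before the stop, its length roughly along it but skewed by up to 0.35 rad
- blank1: loose black hard-plastic heel blank with a brown top, 24 (its x) by 40 (its y) by 18 mm high, about 45 g, slick (friction about 0.3). Origin: centre of its underside. It lies flat in a loose row some 60 to 105 mm before the stop, its length roughly along it but skewed by up to 0.35 rad
- blank2: loose black hard-plastic heel blank with a brown top, 24 (its x) by 40 (its y) by 18 mm high, about 45 g, slick (friction about 0.3). Origin: centre of its underside. It lies flat in a loose row some 60 to 105 mm before the stop, its length roughly along it but skewed by up to 0.35 rad
- blank3: loose black hard-plastic heel blank with a brown top, 24 (its x) by 40 (its y) by 18 mm high, about 45 g, slick (friction about 0.3). Origin: centre of its underside. It lies flat in a loose row some 60 to 105 mm before the stop, its length roughly along it but skewed by up to 0.35 rad
- straightedge: aluminium straightedge: a bar 24 wide (its x) by 240 long (its y) by 22 mm high, 280 g, with a red grip block on its middle, 18 thick (x) by 50 long (y), reaching from 22 to 66 mm above the bar's underside. Origin: centre of its underside. Both long faces are alike; grip the red block across its 18 mm. It starts lying on the mat
- mat: blue mat fixed to the bench, 100 (its x) by 300 (its y) by 3 mm thick; its y axis is its length. Origin: centre of its underside. It lies left or right of the work (it trades sides with the last)
- last: bystander: loose white plastic shoe last (foot form), about 250 long (its x) by 86 wide by 105 mm high, 500 g. Origin: under its middle
- jar: bystander: loose amber closed jar, 52 mm across, 75 mm high, standing about 45 mm beyond one end of the stop bar. Origin: centre of its underside
- tin: bystander: loose brass-coloured closed tin with a pale top, 48 mm across, 45 mm high, standing about 45 mm beyond the other end of the stop bar. Origin: centre of its underside
Not all that is in view belongs to the job. What is shaped like the blank0 but pink, purple or turquoise is not meant.

How it is judged (in metres and radians):
On the way, in this order (a step that is already met when the one before it is completed fails the run):
1. the straightedge is picked up off its mat by the fingers (contact force between the fingers and straightedge above 3 N and distance of straightedge from where it was at the start of the episode above 0.03 m), for 0.1 s.
2. all four blanks are snug against the stop, the straightedge parallel and close along the row, the stop pressed with more than 7 N (x of each of blank0, blank1, blank2, blank3 in the frame of stop_face above -0.015 m and contact force between stop and anything else above 7 N and x of straightedge in the frame of stop_face above -0.041 m and angle between the x axis of straightedge and the x axis of stop, either way round below 0.05 rad), for 0.3 s.
At the end, for the whole second after the job is handed in: All four blanks rest flat on the bench, within the stop's length, centres within 15 mm of its face (gap at most 3 mm), square within 0.08 rad; the straightedge rests flat on its mat, lengthwise within 0.3 rad, centre within 35 mm across and 40 mm along (x of each of blank0, blank1, blank2, blank3 in the frame of stop_face above -0.015 m and angle between the x axis of each of blank0, blank1, blank2, blank3 and the x axis of stop, either way round below 0.08 rad and y of blank0 in the frame of stop_face between -0.125 and 0.125 m and height (world z) of each of blank0, blank1, blank2, blank3 below 0.004 m and y of blank1 in the frame of stop_face between -0.125 and 0.125 m and y of blank2 in the frame of stop_face between -0.125 and 0.125 m and y of blank3 in the frame of stop_face between -0.125 and 0.125 m and x of straightedge in the frame of mat between -0.035 and 0.035 m and y of straightedge in the frame of mat between -0.04 and 0.04 m and angle between the y axis of straightedge and the y axis of mat, either way round below 0.3 rad and angle between straightedge's own z axis and vertical below 0.05 rad and height (world z) of straightedge below 0.007 m and linear speed of each of straightedge, blank0, blank1, blank2, blank3 below 0.01 m/s); the robot touches nothing.
It fails at once if the stop loaded with more than 15 N (contact force between stop and anything else above 15 N).
It fails at once if a blank brought home while another is still left more than 33 mm from the face (they must come as one group) ((x of blank0 in the frame of stop_face above -0.015 m and x of any of blank1, blank2, blank3 in the frame of stop_face below -0.045 m) or (x of blank1 in the frame of stop_face above -0.015 m and x of any of blank0, blank2, blank3 in the frame of stop_face below -0.045 m) or (x of blank2 in the frame of stop_face above -0.015 m and x of any of blank0, blank1, blank3 in the frame of stop_face below -0.045 m) or (x of blank3 in the frame of stop_face above -0.015 m and x of any of blank0, blank1, blank2 in the frame of stop_face below -0.045 m)).
It fails at once if a blank or the stop touched by the robot itself (contact force between any of the arm, the fingers and blank0 above 0.5 N or contact force between any of the arm, the fingers and blank1 above 0.5 N or contact force between any of the arm, the fingers and blank2 above 0.5 N or contact force between any of the arm, the fingers and blank3 above 0.5 N or contact force between any of the arm, the fingers and stop above 0.5 N).
It fails at once if a blank tipped (angle between any of blank0, blank1, blank2, blank3's own z axis and vertical above 0.35 rad).
It fails at once if the last, the jar or the tin moved more than 15 mm (distance of any of last, jar, tin from where it was at the start of the episode above 0.015 m).
It also fails if it takes over 64 s, if anything falls off the work surface, if the arm or the gripper's body presses on something with over 40 N, if the wrist force passes 120 N, or if a joint passes its speed limit or range.

## Robot

A 6-joint arm with a two-finger parallel gripper is mounted at the origin on the work surface. World frame = base frame: x ahead of the robot, y to its left, z up, the work surface at z = 0. Lengths are in mm, angles in rad, forces in N, time in s.
With the tool pointing down it reaches from about 275 to 1000 mm from the base axis. Payload 8.4 kg.
Tool frame: the origin (TCP) lies at the very end of the fingers, on their centre line; the grasp point (between the pads) lies 19 mm behind it; x points along the fingers, y is the direction in which the jaws open and shut, and the axes are right-handed (so a half turn about x gives the same grasp; the last joint's range is limited). The gripper opens to 85 mm and grips with 20 to 120 N. Pads are 22 mm wide; open, the fingers measure 114 mm over their backs; the gripper's body (76 mm by 85 mm) begins 54 mm behind the grasp point. The pads swing forward as they close: fully open they stand 13 mm farther back than shut.
Start: joints at [1.256, 0.353, 1.633, -0, 1.155, -0.002], TCP at [192.326, 594.675, 231.281] pointing down, gripper open.
Joint ranges: [-2.63, 2.63], [-0.92, 2.1], [0.06, 2.66], [-1.3, 4.44], [0, 2.69], [-3.02, 3.02]. Speed limits (rad/s): [2.22, 2.22, 2.79, 3.14, 3.14, 3.14].

## Interface

Orientations are given as [roll, pitch, yaw] about the fixed x, y, z axes, in that order (R = Rz(yaw) Ry(pitch) Rx(roll)).
In Python, from rig import r, grab_frame, camera_params, sign_off gives the robot as it stands.
- The arm moves only by the tool drive_tool, never from a script. Its argument "rows" is one flat list of numbers, 7 for each row, row after row: the shift along the tool's x, y, z in mm, then the turn, a rotation vector about the tool's x, y, z in degrees, then the opening in per cent of the stroke, from 0 (shut) to 100 (fully open). In form: [x, y, z, rx, ry, rz, fingers, x, y, z, rx, ry, rz, fingers, ...]. A call has 1 to 10 rows; each row is the pose to reach, as a shift and turn from the pose measured when the call began, along the tool's axes at that moment; what a row does not reach only later rows make up. A row lasts 1/8 s, in which the tool goes at most 62.5 mm and 10.7 degrees, less where a joint would pass 70% of its speed; a pose out of reach is approached as far as the arm can. A call with a gripper value outside its range is refused whole. The fingers move at their own pace and stop on an object; "newtons" is the grip in N (left out, the last holds). Time passes only in rows, so rows that repeat a pose let the fingers close. It gives the time, the measured TCP pose, the force and the opening at its end, in the units of the state.
- r.sense(): the state, without advancing time (a new reading comes with each control period).
- grab_frame(name): name is "scene" or "top" or "wrist"; returns the picture (384x512x3 uint8, red, green, blue); there is no depth.
- camera_params(name): a dict with "vertical_fov" (degrees; the focal length in pixels is half the picture's height over the tangent of half this angle, whatever the lens; pixels are square), "cx", "cy" (the principal point, pixels), "k1" (the pictures are not rectified: a ray, as slopes to the right and down, at radius r is drawn at 1 + k1 r^2 times it, then the intrinsics apply), "pose" (4x4, takes a point from camera to world coordinates); the wrist camera has in their place "tool_from_camera" (4x4, takes a point from camera to tool coordinates, whose origin is the TCP and whose axes are the tool frame's). Camera axes: x right, y down, z forward; pixel columns grow to the right and rows downward; lengths in mm; the calibration is good to about 2 mm. A picture is of the moment at which its call begins: read the wrist's pose just before it. camera_params takes no time and is no camera call.
- sign_off(): hands the job in, once; it reports no verdict.
The state is a dict: "clock": time; "qpos": joint angles; "qvel": joint speeds; "joint_efforts": joint torques, N m; "eef_pos": TCP position; "tcp_rot": TCP orientation; "contact_force": force on the tool from outside, world axes, zero at the start; "wrist_torque": the same for the moment, N m; "opening": opening from 0.0 (shut) to 1.0 (fully open).
Only numpy, scipy, OpenCV 4.12 (cv2) and the standard library are available. Lean on these libraries where they do the work, as an engineer would, in place of code of your own. Each camera call takes 0.05 s, during which the arm holds its last target.

## Working session

There is one attempt and no reset: what is moved stays moved. The work goes in short steps, Python scripts to look and compute and a tool call to move; the robot and the scene stay as the last step left them, time stands still between calls to the robot, and variables do not carry over. Pictures are saved under pics/ and viewed, and the job is handed in when it is done.

Besides the shell and the picture viewer there is one more tool, called as name(argument=value, ...), one argument or row to a line, values as JSON. drive_tool: Moves the arm, as the interface text tells. Its arguments: {"type":"object","properties":{"rows":{"type":"array","items":{"type":"number"}},"newtons":{"type":"number"}},"required":["rows"]}

```bash
ls; mkdir -p pics; cat > h.py <<'E'
import numpy as np, cv2
from rig import r, grab_frame, camera_params, sign_off
def snap(n,f):
    im=grab_frame(n); cv2.imwrite('pics/'+f,im[:,:,::-1]); return im
def f_of(p,h=384): return h/2/np.tan(np.radians(p['vertical_fov'])/2)
def rays(name,uv,T=None):
    p=camera_params(name); f=f_of(p); uv=np.atleast_2d(np.float64(uv))
    d=(uv-[p['cx'],p['cy']])/f
    K=np.eye(3); s=cv2.undistortPoints(d[:,None],K,np.array([p['k1'],0,0,0.]))[:,0]
    M=np.array(p['pose']) if T is None else T
    D=np.c_[s,np.ones(len(s))]@M[:3,:3].T
    return M[:3,3],D
def onz(name,uv,z,T=None):
    o,D=rays(name,uv,T); return o+D*((z-o[2])/D[:,2])[:,None]
def tooltf(s):
    from scipy.spatial.transform import Rotation as R
    T=np.eye(4);T[:3,:3]=R.from_euler('xyz',s['tcp_rot']).as_matrix();T[:3,3]=s['eef_pos'];return T
E
python3 - <<'E'
from h import *
s=r.sense();print(s)
for n in('scene','top','wrist'):
    snap(n,n+'0.png'); p=camera_params(n);print(n,p)
E
```

```text
pics
{'clock': 0.0, 'qpos': array([ 1.25563155e+00,  3.53662762e-01,  1.63411805e+00, -9.34698016e-06,
        1.15520291e+00, -2.42102168e-03]), 'qvel': array([-0.00070309, -0.00152846,  0.00034511,  0.00038211,  0.00119324,
       -0.00050651]), 'joint_efforts': array([-2.63046577e-04, -6.05267930e+01, -3.42062330e+01, -6.96903868e-06,
        9.63992381e-03, -2.82878045e-05]), 'eef_pos': array([192.16409332, 594.23271961, 230.55943793]), 'tcp_rot': array([-1.56707386,  1.56940524, -1.87981384]), 'contact_force': array([ 0.43482731, -0.21490781,  0.14900698]), 'wrist_torque': array([-0.02437637, -0.06163022,  0.00918144]), 'opening': 1.0059140889015303}
scene {'vertical_fov': 56.78825411829416, 'cx': 254.95828275692975, 'cy': 191.43176975649644, 'k1': -0.01573731163884119, 'pose': array([[-7.48065561e-01,  3.78041138e-01, -5.45419851e-01,
         1.00401025e+03],
       [ 6.63544600e-01,  4.13312576e-01, -6.23603462e-01,
         4.95616992e+02],
       [-1.03188787e-02, -8.28406671e-01, -5.60032060e-01,
         5.15341830e+02],
       [ 0.00000000e+00,  0.00000000e+00,  0.000000
[... 287 characters left out ...]
2,  1.99784669e-02,
        -2.79335508e+01],
       [-2.16421074e-02, -6.73497859e-02, -9.97494674e-01,
         1.00252644e+03],
       [ 0.00000000e+00,  0.00000000e+00,  0.00000000e+00,
         1.00000000e+00]])}
wrist {'vertical_fov': 70.61425943192475, 'cx': 252.4211394006304, 'cy': 195.65026127052477, 'k1': -0.06354975862736043, 'tool_from_camera': array([[-5.95912167e-05, -2.75052652e-01,  9.61429163e-01,
        -1.42544327e+02],
       [ 9.99999936e-01,  3.23365482e-04,  1.54492658e-04,
        -9.68960700e-01],
       [-3.53386620e-04,  9.61429110e-01,  2.75052616e-01,
        -6.88961036e+01],
       [ 0.00000000e+00,  0.00000000e+00,  0.00000000e+00,
         1.00000000e+00]])}
```

View pics/top0.png

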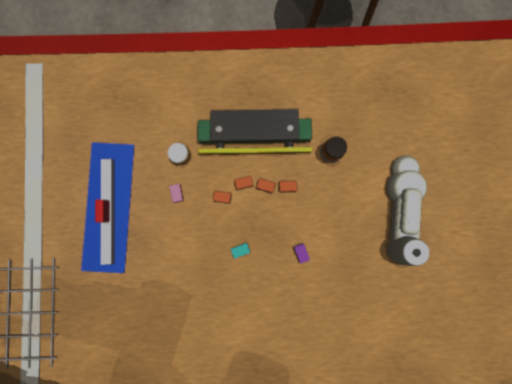

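View pics/scene0.png

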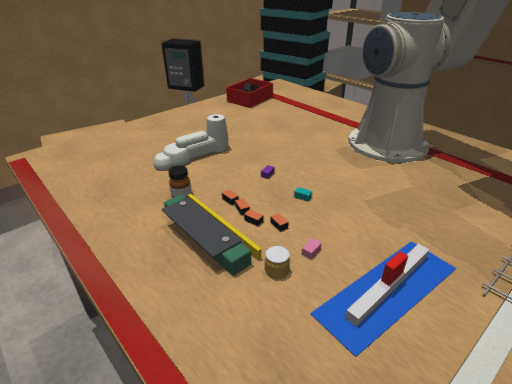

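View pics/wrist0.png

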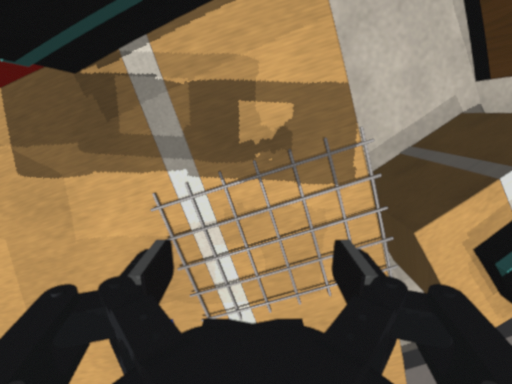

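Top view: stop bar runs from (199,151) to (311,150). Mat and straightedge sit at about (107,210), red handle at (103,211), tin at (178,153), jar at (335,148), last at (408,210).
Blank candidates: four orange-brown at (222,197), (243,183), (266,185), (288,186), which are the real ones. The lookalikes are pink (176,193), turquoise (240,251) and purple (302,253), all excluded. For the red handle, the other red things are the table's red edge and the red tray in the background of the scene view. The one on the bar at (103,211) is mine.

```bash
cat > seg.py <<'E'
from h import *
def blobs(im,lo,hi,amin):
    hsv=cv2.cvtColor(im,cv2.COLOR_RGB2HSV); m=cv2.inRange(hsv,np.array(lo),np.array(hi))
    cs,_=cv2.findContours(m,cv2.RETR_EXTERNAL,cv2.CHAIN_APPROX_NONE)
    return [c for c in cs if cv2.contourArea(c)>=amin],hsv
E
python3 - <<'E'
from seg import *
im=cv2.imread('pics/top0.png')[:,:,::-1].copy();sc=cv2.imread('pics/scene0.png')[:,:,::-1].copy()
hsv=cv2.cvtColor(im,cv2.COLOR_RGB2HSV)
for n,(u,v) in dict(blank=(243,183),stop=(250,151),mat=(90,200),red=(103,211),bar=(107,240),wood=(250,220)).items(): print(n,im[v,u],hsv[v,u])
h2=cv2.cvtColor(sc,cv2.COLOR_RGB2HSV)
for n,(u,v) in dict(blank=(255,216),red=(395,265),bar=(370,297)).items(): print('sc',n,sc[v,u],h2[v,u])
a=cv2.resize(im[130:215,150:350],None,fx=4,fy=4,interpolation=cv2.INTER_CUBIC)
cv2.imwrite('pics/c1.png',a[:,:,::-1])
b=cv2.resize(im[135:280,70:145],None,fx=4,fy=4,interpolation=cv2.INTER_CUBIC)
cv2.imwrite('pics/c2.png',b[:,:,::-1])
E
```

```text
blank [173  88  52] [  9 178 173]
stop [166 162  46] [ 29 184 166]
mat [ 38  72 159] [112 194 159]
red [91 24 26] [179 188  91]
bar [172 172 176] [120   6 176]
wood [149 111  65] [ 16 144 149]
sc blank [202 110  73] [  9 163 202]
sc red [205  39  35] [  1 211 205]
sc bar [206 205 206] [150   1 206]
```

View pics/c1.png

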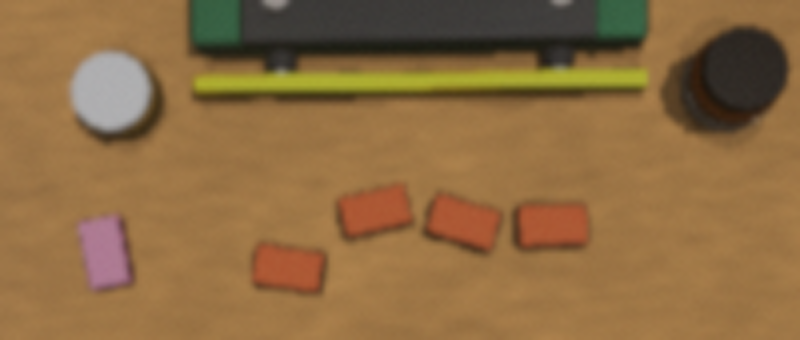

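View pics/c2.png

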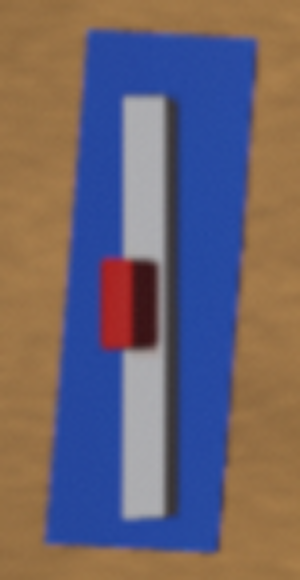

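The crops confirm four orange-topped blanks in the row and the red block on the grey bar. Next I'll measure them.

```bash
cat > m1.py <<'E'
from seg import *
im=cv2.imread('pics/top0.png')[:,:,::-1].copy();sc=cv2.imread('pics/scene0.png')[:,:,::-1].copy()
def rect(cam,c,z):
    P=onz(cam,c[:,0,:],z)[:,:2].astype(np.float32)
    (cx,cy),(w,h),a=cv2.minAreaRect(P); 
    if w<h: w,h,a=h,w,a+90
    M=cv2.moments(P[:,None]); 
    return np.array([M['m10']/M['m00'],M['m01']/M['m00'],cx,cy,w,h,(a+90)%180-90])
np.set_printoptions(suppress=True,precision=1)
for n,lo,hi,z,am in [('blank',(3,150,110),(13,255,255),18,40),('stop',(25,140,100),(35,255,255),29,200),('mat',(105,150,80),(125,255,255),3,1500),('redtop',(0,180,125),(3,255,255),69,40),('redtop',(176,180,125),(180,255,255),69,40),('bar',(0,0,140),(180,25,255),25,700),('teal',(80,80,60),(95,255,255),18,30),('pink',(150,50,100),(172,160,255),18,30)]:
    for c in blobs(im,lo,hi,am)[0]: print(n,rect('top',c,z),c[:,0].mean(0))
def tri(a,b):
    o1,d1=rays('top',a);o2,d2=rays('scene',b)
    t=np.linalg.lstsq(np.c_[d1[0],-d2[0]],o2-o1,rcond=None)[0]
    p,q=o1+t[0]*d1[0],o2+t[1]*d2[0];return (p+q)/2,np.linalg.norm(p-q)
for c in blobs(sc,(3,140,110),(13,255,255),40)[0]: print('sc blank',c[:,0].mean(0),onz('scene',c[:,0].mean(0),18))
for c in blobs(sc,(0,180,110),(3,255,255),100)[0]: print('sc red',c[:,0].mean(0),len(c))
a=cv2.resize(sc[230:350,310:460],None,fx=5,fy=5,interpolation=cv2.INTER_CUBIC);cv2.imwrite('pics/c3.png',a[:,:,::-1])
E
python3 m1.py
```

```text
blank [550.1  60.7 550.4  60.6  39.2  25.3  88.6] [221.5 196.6]
blank [571.1 -91.6 569.5 -91.3  38.9  25.3  88.5] [287.8 185.8]
blank [574.6 -40.9 574.5 -41.   41.1  24.5  71.7] [265.7 184.9]
blank [581.9   9.9 581.7   9.9  40.6  25.3 -80.1] [243.4 182.1]
blank [895.8 449.6 896.  447.2 148.3   4.8  88.9] [53.  53.1]
blank [895.4 267.8 896.  280.7 175.4   5.2  89.6] [124.5  51.7]
blank [ 895.  -141.1  895.  -159.5  691.2    5.    89.9] [315.   45.9]
stop [654.7 -20.4 654.7 -18.7 255.5  10.6  89.3] [254.8 149.7]
mat [534.2 327.4 534.2 327.3 295.8  96.2  -4.6] [107.6 207.4]
redtop [524.1 321.8 524.  322.8  41.5  13.    0.1] [ 99.5 210.5]
redtop [ 895.1 -106.5  895.1 -102.9  790.6   38.8   90. ] [291.6  37.3]
bar [ 549.5 -367.5  544.  -363.4  163.5   63.7  -10.2] [410.2 193.1]
bar [638.7 488.5 635.4 488.3 465.9  37.9  -0.3] [ 33.1 168. ]
teal [427.2  20.8 427.1  20.7  38.6  22.7 -70.9] [239.8 250.3]
pink [561.4 165.3 561.3 165.1  36.6  21.6  10.6] [175.9 192.8]
sc blank [279.  218.6] [[552.1  59.7  18. ]]
sc blank [253.3 214.2] [[584.1   8.6  18. ]]
sc blank [241.6 203.1] [[576.3 -42.5  18. ]]
sc blank [229.5 193.7] [[573.  -93.2  18. ]]
sc blank [ 89.8 268.9] [[927.5 -73.4  18. ]]
sc red [129.7 329.3] 306
sc red [396.3 260.5] 45
sc red [ 27.9 174.9] 114
sc red [462.3 163.7] 115
sc red [315.5 110.4] 176
```

View pics/c3.png

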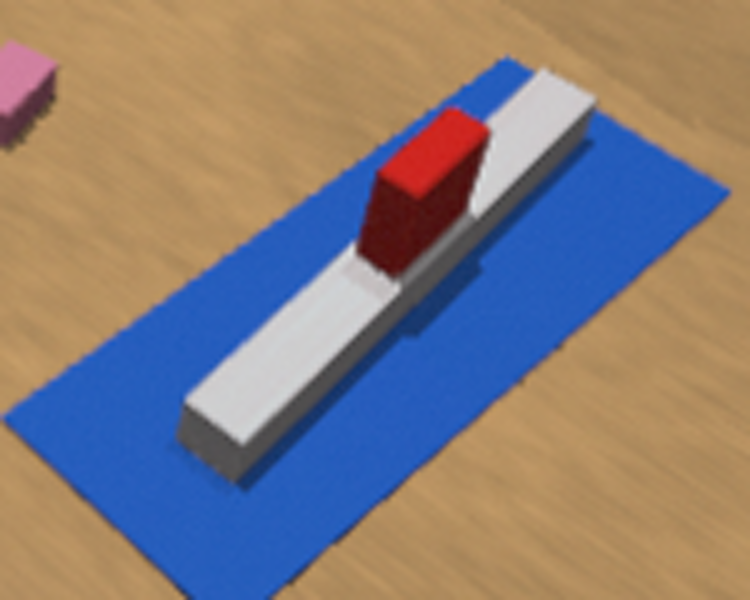

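```bash
cat >> h.py <<'E'
def tri2(n1,a,n2,b,T1=None,T2=None):
    o1,d1=rays(n1,a,T1);o2,d2=rays(n2,b,T2)
    t=np.linalg.lstsq(np.c_[d1[0],-d2[0]],o2-o1,rcond=None)[0]
    p,q=o1+t[0]*d1[0],o2+t[1]*d2[0];return (p+q)/2,np.linalg.norm(p-q)
E
python3 - <<'E'
from h import *
np.set_printoptions(suppress=True,precision=1)
c2=lambda x,y:((x+.5)/4-.5+70,(y+.5)/4-.5+135); c3=lambda x,y:((x+.5)/5-.5+310,(y+.5)/5-.5+230)
# order: far(+x)/left(+y), far/right, near/right, near/left
A=[(103,260),(133,260),(131,348),(101,348)]; 
B=[(418,196),(378,173),(455,108),(490,130)]
for a,b in zip(A,B): print('red',*tri2('top',c2(*a),'scene',c3(*b)))
A=[(123,96),(166,96),(165,514),(122,519)]; B=[(243,443),(185,400),(543,68),(596,100)]
for a,b in zip(A,B): print('bar',*tri2('top',c2(*a),'scene',c3(*b)))
for a,b in [((88,30),None),((256,39),(5,418)),((218,552),(508,57)),((47,543),(730,190))]:
    print('mat',onz('top',c2(*a),3)); 
    if b: print(tri2('top',c2(*a),'scene',c3(*b)))
print(r.sense()['clock'])
E
```

```text
red [548.4 331.   66.4] 1.6708955088758577
red [548.  315.3  65.2] 1.193173607143213
red [499.8 316.4  65.8] 0.4848654611194293
red [500.8 331.5  66.4] 2.438469209739849
bar [644.7 335.4  24.7] 2.124237553424894
bar [644.  311.8  23. ] 1.134331226775014
bar [406.2 312.   24.6] 0.8008566819174608
bar [404.6 335.6  22.6] 3.572308479121972
mat [[686.8 364.7   3. ]]
mat [[679.1 266.2   3. ]]
(array([679.7, 266.5,   0.9]), np.float64(0.8748123397209381))
mat [[381.5 289.4   3. ]]
(array([381.5, 289.6,   0.7]), np.float64(1.0170062007969514))
mat [[389.2 387.5   3. ]]
(array([389.4, 387.5,   1.2]), np.float64(1.5890731037264387))
0.15
```

```bash
cat > go.py <<'E'
from h import *
from scipy.spatial.transform import Rotation as R
np.set_printoptions(suppress=True,precision=2)
def plan(pos,jaw_deg=None):
    """shift (tool axes), rotvec deg (tool axes); jaw = world angle of tool y, tool straight down; mod 180 nearest"""
    s=r.sense();T=tooltf(s);R0=T[:3,:3]
    print('clock',round(s['clock'],2),'tcp',s['eef_pos'],'jaw',np.degrees(np.arctan2(R0[1,1],R0[0,1])),'xz',R0[2,0],'F',s['contact_force'],'M',s['wrist_torque'],'op',round(s['opening'],3),'q1,q6',s['qpos'][[0,5]])
    print(' tool axes in world\n',R0)
    d=R0.T@(np.array(pos)-T[:3,3])
    out=[]
    if jaw_deg is not None:
        for j in(jaw_deg,jaw_deg+180):
            a=np.radians(j);x=np.array([0,0,-1.]);y=np.array([np.cos(a),np.sin(a),0]);Rt=np.c_[x,y,np.cross(x,y)]
            out.append(np.degrees(R.from_matrix(R0.T@Rt).as_rotvec()))
        rv=min(out,key=np.linalg.norm)
        print('shift',d,'turn',rv,' alt',max(out,key=np.linalg.norm))
    else: print('shift',d)
E
python3 -c "
from go import *
plan([524,323.6,200],90)"
```

```text
clock 0.15 tcp [192.21 594.34 230.73] jaw 72.07731672928522 xz -0.9999994165953977 F [-0.23  0.48  0.57] M [-0.03  0.03  0.04] op 0.998 q1,q6 [ 1.26 -0.  ]
 tool axes in world
 [[-0.    0.31  0.95]
 [-0.    0.95 -0.31]
 [-1.   -0.   -0.  ]]
shift [  30.9  -155.46  399.01] turn [-17.92  -0.01   0.06]  alt [162.08   0.09   0.01]
```

drive_tool(
  rows=[4, -19, 50, -2, 0, 0, 100, 8, -39, 100, -5, 0, 0, 100, 12, -58, 150, -7, 0, 0, 100, 16, -78, 200, -9, 0, 0, 100, 20, -97, 250, -11, 0, 0, 100, 24, -117, 300, -14, 0, 0, 100, 28, -136, 350, -16, 0, 0, 100, 31, -155.5, 399, -17.9, 0, 0, 100, 31, -155.5, 399, -17.9, 0, 0, 100, 31, -155.5, 399, -17.9, 0, 0, 100],
  newtons=80,
)

```text
clock: 1.4
eef_pos: [523.5, 323.5, 199.5]
tcp_rot: [-2.41, 1.569, -2.412]
contact_force: [-0.5, 0.2, 0.8]
opening: 1.0
```

```bash
python3 -c "
from go import *
plan([524,323.6,33],90)
s=r.sense();snap('wrist','w1.png')
T=tooltf(s)@camera_params('wrist')['tool_from_camera'];np.save('w1.npy',T)"
```

```text
clock 1.4 tcp [523.54 323.52 199.55] jaw 89.91683344563448 xz -0.9999985088774999 F [-0.49  0.16  0.77] M [0.03 0.02 0.03] op 1.0 q1,q6 [ 0.55 -1.02]
 tool axes in world
 [[-0.  0.  1.]
 [-0.  1. -0.]
 [-1. -0. -0.]]
shift [166.55   0.28   0.67] turn [-0.08 -0.07  0.07]  alt [179.92   0.1    0.12]
```

View pics/w1.png

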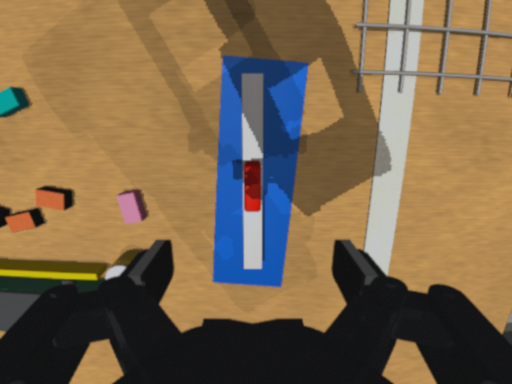

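Wrist view: red handle at (252,186), midway between the fingers, on the bar running (253,73)–(253,268) over the mat. I'll check its y from the wrist view.

```bash
python3 -c "
from go import *
from seg import blobs
im=cv2.imread('pics/w1.png')[:,:,::-1].copy();T=np.load('w1.npy')
hsv=cv2.cvtColor(im,cv2.COLOR_RGB2HSV)
m=(cv2.inRange(hsv,np.array((0,170,60)),np.array((6,255,255)))|cv2.inRange(hsv,np.array((172,170,60)),np.array((180,255,255))))
m[:150]=0;m[230:]=0;m[:,:230]=0;m[:,280:]=0
ys,xs=np.nonzero(m);print(xs.min(),xs.max(),ys.min(),ys.max())
for v in (170,190,205):
  x=xs[ys==v]; print(v,onz('wrist',[(x.min()-.5,v),(x.max()+.5,v)],67,T))
for v in (100,140,180,220,255):
  row=(hsv[v,:,1]<60)|(m[v]>0); x=np.nonzero(row[225:290])[0]+225; print(v,onz('wrist',[(x.min()-.5,v),(x.max()+.5,v)],25,T)[:,:2].ravel())
print(onz('wrist',[(252,ys.min()-.5),(252,ys.max()+.5)],67,T))
"
```

```text
244 259 162 210
170 [[505.4  314.09  67.  ]
 [505.42 329.51  67.  ]]
190 [[526.67 313.9   67.  ]
 [526.68 329.64  67.  ]]
205 [[543.19 313.75  67.  ]
 [543.21 329.74  67.  ]]
100 [434.02 310.11 434.05 333.5 ]
140 [478.11 309.64 478.13 333.84]
180 [525.3  310.29 525.33 334.24]
220 [576.41 309.72 576.43 334.71]
255 [625.12 310.45 625.23 365.16]
[[496.62 321.81  67.  ]
 [549.39 321.73  67.  ]]
```

drive_tool(
  rows=[50, -1, 0.5, 0, 0, 0, 70, 100, -1, 0.5, 0, 0, 0, 70, 135, -1, 0.5, 0, 0, 0, 70, 155, -1, 0.5, 0, 0, 0, 70, 166, -1, 0.5, 0, 0, 0, 70, 166, -1, 0.5, 0, 0, 0, 70, 166, -1, 0.5, 0, 0, 0, 0, 166, -1, 0.5, 0, 0, 0, 0, 166, -1, 0.5, 0, 0, 0, 0, 166, -1, 0.5, 0, 0, 0, 0],
  newtons=80,
)

```text
clock: 2.7
eef_pos: [524.3, 323.2, 34.9]
tcp_rot: [-0.27, 1.57, -0.27]
contact_force: [-1.2, -1.2, 6.3]
opening: 0.196
```

drive_tool(
  rows=[0, 0, 0, 0, 0, 0, 0, 0, 0, 0, 0, 0, 0, 0, 0, 0, 0, 0, 0, 0, 0],
  newtons=80,
)

```text
clock: 3.08
eef_pos: [524.2, 323.1, 34.9]
tcp_rot: [-0.797, 1.57, -0.797]
contact_force: [-1.2, -0.4, 1.3]
opening: 0.201
```

drive_tool(
  rows=[-20, 0, 0, 0, 0, 0, 0, -60, 0, 0, 0, 0, 0, 0, -100, -20, 0, 8, 0, 0, 0, -100, -60, -3, 18, 0, 0, 0, -100, -100, -5, 28, 0, 0, 0, -100, -145, -7, 38, 0, 0, 0, -100, -190, -9, 48, 0, 0, 0, -100, -235, -11, 58, 0, 0, 0, -100, -280, -13, 68, 0, 0, 0, -100, -310, -16, 78, 0, 0, 0],
)

```text
clock: 4.32
eef_pos: [508.0, 11.3, 136.2]
tcp_rot: [1.062, 1.569, -0.306]
contact_force: [-0.5, 0.0, -2.8]
opening: 0.199
```

```bash
python3 -c "
from go import *
plan([508,-16,135],-0.7)"
```

```text
clock 4.33 tcp [507.99  11.31 136.19] jaw 11.58341242992392 xz -0.999998911366728 F [-0.5   0.05 -2.78] M [ 0.02 -0.02 -0.01] op 0.199 q1,q6 [ 0.02 -0.18]
 tool axes in world
 [[ 0.    0.98  0.2 ]
 [-0.    0.2  -0.98]
 [-1.    0.    0.  ]]
shift [ 1.2  -5.47 26.75] turn [12.28  0.03 -0.08]  alt [-167.72    0.11    0.05]
```

drive_tool(
  rows=[1, -3, 14, 6, 0, 0, 0, 1, -5.5, 26.8, 12.3, 0, 0, 0, 1, -5.5, 26.8, 12.3, 0, 0, 0, 1, -5.5, 26.8, 12.3, 0, 0, 0],
)

```text
clock: 4.82
eef_pos: [508.1, -15.7, 135.7]
tcp_rot: [1.459, 1.569, -0.122]
contact_force: [-0.7, 0.1, -2.2]
opening: 0.202
```

```bash
python3 -c "
from go import *
plan([508,-16,35],-0.7)
s=r.sense();snap('wrist','w2.png')
T=tooltf(s)@camera_params('wrist')['tool_from_camera'];np.save('w2.npy',T)
snap('top','t2.png');snap('scene','s2.png')"
```

```text
clock 4.83 tcp [508.11 -15.67 135.72] jaw -0.5856312915926465 xz -0.9999980038786127 F [-0.65  0.07 -2.15] M [ 0.06 -0.03 -0.07] op 0.202 q1,q6 [-0.03 -0.02]
 tool axes in world
 [[ 0.    1.   -0.01]
 [-0.   -0.01 -1.  ]
 [-1.    0.    0.  ]]
shift [100.72  -0.31   0.31] turn [ 0.11  0.01 -0.11]  alt [-179.89    0.18    0.02]
```

View pics/w2.png

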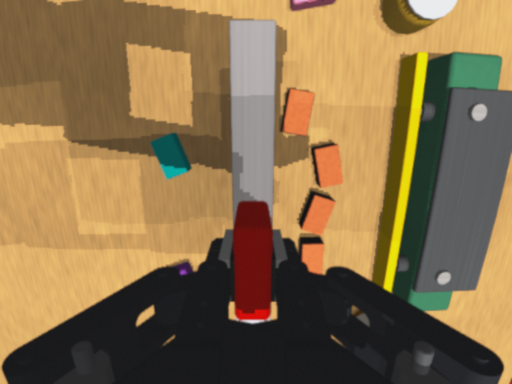

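View pics/t2.png

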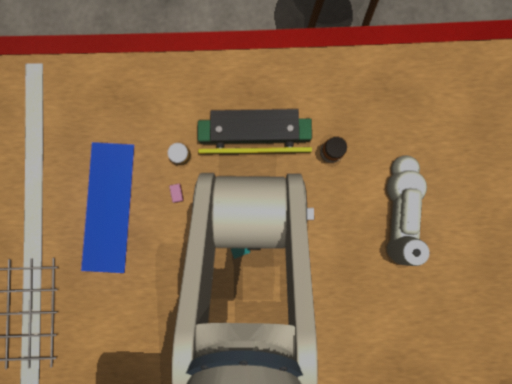

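View pics/s2.png

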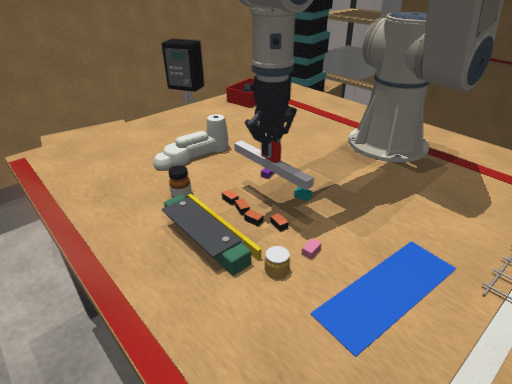

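The wrist view shows the held bar (edges at u≈231 and 275, v 20–200), the row of blanks (u 285–340), and the yellow stop from (421,52) to (390,290). I'll fit the bar and stop directions.

```bash
cat > fit.py <<'E'
from go import *
import sys
def edgefit(T,im,pred,vs,u0,u1,z):
    A=[];B=[]
    for v in vs:
        x=np.nonzero(pred[v,u0:u1])[0]+u0
        if len(x)<3: continue
        A.append((x.min()-.5,v));B.append((x.max()+.5,v))
    out=[]
    for E in(A,B):
        P=onz('wrist',E,z,T)[:,:2]
        c=np.polyfit(P[:,1],P[:,0],1);
        for _ in range(3):
            res=P[:,0]-np.polyval(c,P[:,1]);k=abs(res)<max(.4,2*res.std());c=np.polyfit(P[k,1],P[k,0],1)
        out.append((np.degrees(-np.arctan(c[0])),np.polyval(c,-18.7),res[k].std()))
    return out  # yaw (deg, of normal) , x at y=-18.7
def stop(T,im,z=29,v=(62,280)):
    h=cv2.cvtColor(im,cv2.COLOR_RGB2HSV)
    p=cv2.inRange(h,np.array((25,180,110)),np.array((35,255,255)))>0
    return edgefit(T,im,p,range(*v),370,440,z)
E
python3 - <<'E'
from fit import *
im=cv2.imread('pics/w2.png')[:,:,::-1].copy();T=np.load('w2.npy')
h=cv2.cvtColor(im,cv2.COLOR_RGB2HSV)
print('stop',stop(T,im))
for v in (100,170,240): print(h[v,395:425:2].tolist())
p=h[...,1]<75
for z in(122,126): print('bar',edgefit(T,im,p,range(25,130),222,285,z))
for v in(40,80,120):print(h[v,222:288:3,1].tolist())
E
```

```text
stop [(np.float64(-0.684623216498995), np.float64(651.2338506879659), np.float64(0.4002140768262191)), (np.float64(-0.6289868359373221), np.float64(661.5160158172881), np.float64(0.30763522191966586))]
[[17, 135, 182], [22, 173, 100], [25, 228, 93], [24, 228, 94], [24, 228, 94], [24, 228, 94], [24, 228, 94], [24, 228, 95], [24, 238, 149], [28, 244, 232], [30, 244, 234], [29, 244, 235], [29, 244, 234], [29, 243, 218], [33, 124, 70]]
[[24, 226, 89], [24, 226, 88], [24, 226, 89], [24, 233, 114], [26, 243, 218], [28, 244, 235], [28, 244, 235], [28, 244, 235], [26, 243, 221], [40, 99, 62], [74, 108, 52], [74, 103, 52], [74, 105, 51], [74, 106, 53], [74, 111, 53]]
[[28, 244, 235], [28, 244, 235], [27, 244, 225], [27, 187, 98], [76, 114, 49], [74, 110, 51], [74, 110, 51], [73, 107, 50], [74, 100, 51], [73, 105, 51], [74, 105, 51], [74, 100, 51], [76, 113, 52], [74, 109, 56], [75, 47, 43]]
bar [(np.float64(-0.8509461999352115), np.float64(495.8123479951998), np.float64(0.17207176811515376)), (np.float64(-0.5464283167507223), np.float64(521.0980410502154), np.float64(0.1604017747326469))]
bar [(np.float64(-0.8509461999353027), np.float64(496.1284260221073), np.float64(0.1676668250075362)), (np.float64(-0.5464283167505778), np.float64(520.7765824532898), np.float64(0.15629557706991115))]
[132, 133, 116, 9, 10, 7, 9, 10, 8, 7, 7, 10, 11, 8, 7, 8, 9, 7, 79, 131, 135, 134]
[130, 126, 126, 10, 9, 9, 9, 7, 8, 9, 9, 9, 10, 8, 9, 9, 7, 9, 111, 130, 135, 136]
[127, 126, 127, 17, 8, 8, 7, 8, 10, 8, 7, 7, 8, 8, 8, 10, 7, 12, 129, 129, 113, 177]
```

drive_tool(
  rows=[40, 0, 0, 0, 0, 0, 0, 75, 0, 0, 0, 0, 0, 0, 92, 0, 0, 0, 0, 0, 0, 98, 0, 0, 0, 0, 0, 0, 101, 0, 0, 0, 0, 0, 0, 101, 0, 0, 0, 0, 0, 0],
)

```text
clock: 5.72
eef_pos: [508.8, -15.5, 35.0]
tcp_rot: [1.444, 1.568, -0.137]
contact_force: [0.7, -0.1, -1.7]
opening: 0.198
```

```bash
python3 -c "
from go import *
plan([508,-16,33],-0.66)
s=r.sense();snap('wrist','w3.png')
T=tooltf(s)@camera_params('wrist')['tool_from_camera'];np.save('w3.npy',T)"
```

```text
clock 5.72 tcp [508.77 -15.53  35.04] jaw -0.6099823350732597 xz -0.9999962319164789 F [ 0.67 -0.11 -1.73] M [ 0.02  0.02 -0.04] op 0.198 q1,q6 [-0.03 -0.02]
 tool axes in world
 [[ 0.    1.   -0.01]
 [-0.   -0.01 -1.  ]
 [-1.    0.    0.  ]]
shift [ 2.04 -0.77  0.47] turn [ 0.05  0.02 -0.16]  alt [-179.95    0.25    0.03]
```

View pics/w3.png

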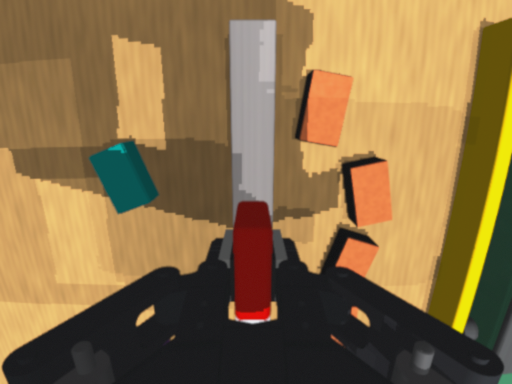

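drive_tool(
  rows=[0.7, 4, 0, 0, 0, 0, 0, 0.7, 10, 0, 0, 0, 0, 0, 0.7, 16, 0, 0, 0, 0, 0, 0.7, 22, 0, 0, 0, 0, 0, 0.7, 28, 0, 0, 0, 0, 0, 0.7, 34, 0, 0, 0, 0, 0, 0.7, 40, 0, 0, 0, 0, 0, 0.7, 46, 0, 0, 0, 0, 0, 0.7, 52, 0, 0, 0, 0, 0, 0.7, 58, 0, 0, 0, 0, 0],
)

```text
clock: 7.02
eef_pos: [567.1, -16.2, 34.5]
tcp_rot: [1.424, 1.568, -0.157]
contact_force: [0.2, -0.0, -2.6]
opening: 0.198
```

```bash
python3 -c "
from go import *
plan([600,-16,34.2],-0.66)
s=r.sense();snap('wrist','w4.png');snap('scene','s4.png')
T=tooltf(s)@camera_params('wrist')['tool_from_camera'];np.save('w4.npy',T)"
```

```text
clock 7.03 tcp [567.06 -16.16  34.54] jaw -0.6038139643026275 xz -0.9999965312070768 F [ 0.2  -0.04 -2.6 ] M [ 0.02  0.14 -0.01] op 0.198 q1,q6 [-0.03 -0.02]
 tool axes in world
 [[ 0.    1.   -0.01]
 [-0.   -0.01 -1.  ]
 [-1.    0.    0.  ]]
shift [ 0.43 32.93 -0.5 ] turn [ 0.06  0.02 -0.15]  alt [-179.94    0.23    0.03]
```

View pics/w4.png

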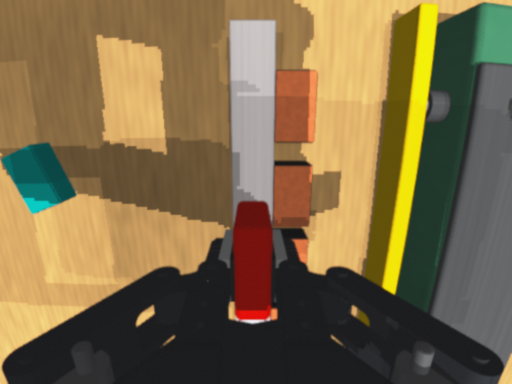

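View pics/s4.png

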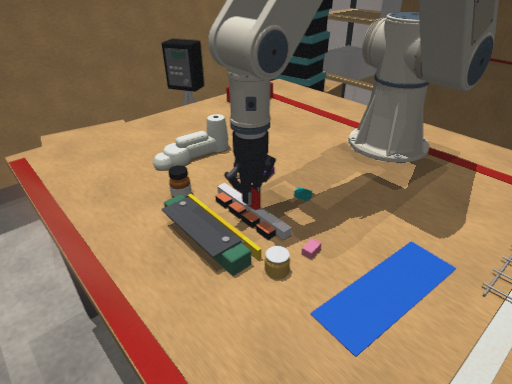

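The wrist and scene views show all four blanks lined up flush on the straightedge's front face, with the stop at u≈390–430. I'll re-check parallelism and the remaining gap.

```bash
python3 - <<'E'
from fit import *
im=cv2.imread('pics/w4.png')[:,:,::-1].copy();T=np.load('w4.npy')
h=cv2.cvtColor(im,cv2.COLOR_RGB2HSV)
for k in (80,180,260):print(h[k,365:440:3].tolist()[:])
p=cv2.inRange(h,np.array((25,180,180)),np.array((35,255,255)))>0
print('stop',edgefit(T,im,p,range(12,280),360,440,29))
p=h[...,1]<75
print('bar',edgefit(T,im,p,range(25,130),222,285,24))
p=cv2.inRange(h,np.array((4,120,90)),np.array((11,255,255)))>0
print('blank', [edgefit(T,im,p,q,276,325,18) for q in (range(76,138),range(170,220))])
E
```

```text
[[20, 127, 237], [20, 127, 237], [19, 129, 235], [20, 128, 236], [19, 129, 234], [18, 133, 224], [17, 136, 216], [17, 135, 202], [22, 170, 108], [25, 230, 104], [24, 231, 105], [24, 231, 105], [24, 231, 105], [24, 231, 106], [24, 231, 105], [24, 230, 102], [26, 244, 232], [30, 244, 243], [30, 244, 243], [30, 244, 243], [30, 244, 243], [29, 244, 241], [43, 89, 66], [74, 100, 56], [73, 103, 57]]
[[19, 129, 229], [18, 133, 225], [17, 135, 208], [17, 133, 155], [20, 149, 101], [25, 229, 98], [24, 229, 97], [24, 229, 98], [24, 229, 99], [24, 229, 99], [24, 229, 98], [24, 236, 133], [27, 244, 240], [29, 244, 243], [29, 244, 243], [28, 244, 243], [28, 244, 243], [28, 148, 86], [75, 106, 53], [74, 107, 55], [75, 102, 55], [76, 107, 55], [74, 102, 55], [73, 96, 56], [74, 105, 56]]
[[18, 129, 105], [25, 229, 98], [24, 229, 99], [24, 229, 99], [24, 229, 99], [24, 229, 98], [24, 229, 98], [24, 240, 174], [28, 244, 243], [28, 244, 243], [28, 244, 243], [28, 244, 243], [25, 241, 184], [74, 104, 54], [74, 106, 53], [74, 109, 54], [74, 102, 55], [74, 107, 55], [75, 104, 54], [74, 102, 55], [73, 107,
[... 180 characters left out ...]
64(-0.6945483548017407), np.float64(660.8239046362501), np.float64(0.1775509157556859))]
bar [(np.float64(-0.5951480783305861), np.float64(555.3925822508058), np.float64(0.15163473993451831)), (np.float64(-0.4670041028904681), np.float64(579.8956550892603), np.float64(0.14373417538921884))]
blank [[(np.float64(0.5522316383472015), np.float64(582.2207067726471), np.float64(0.0034839348389826023)), (np.float64(-0.8327517972546677), np.float64(602.6472754641109), np.float64(0.16080717937667155))], [(np.float64(0.7600714246415959), np.float64(582.4120834732095), np.float64(0.0022749987131151133)), (np.float64(-0.7155565656089641), np.float64(603.0313005929074), np.float64(0.17614137260292845))]]
```

drive_tool(
  rows=[0, 4, 0, 0, 0, 0, 0, 0, 9, 0, 0, 0, 0, 0, 0, 14, 0, 0, 0, 0, 0, 0, 19, 0, 0, 0, 0, 0, 0, 24, 0, 0, 0, 0, 0, 0, 29, 0, 0, 0, 0, 0, 0, 34, 0, 0, 0, 0, 0, 0, 37, 0, 0, 0, 0, 0, 0, 39, 0, 0, 0, 0, 0, 0, 40, 0, 0, 0, 0, 0],
)

```text
clock: 8.38
eef_pos: [607.8, -16.6, 34.9]
tcp_rot: [1.468, 1.567, -0.113]
contact_force: [-1.1, 1.3, -2.5]
opening: 0.2
```

drive_tool(
  rows=[0, 0.5, 0, 0, 0, 0, 0, 0, 1, 0, 0, 0, 0, 0, 0, 1.5, 0, 0, 0, 0, 0, 0, 2, 0, 0, 0, 0, 0, 0, 2.5, 0, 0, 0, 0, 0, 0, 3, 0, 0, 0, 0, 0],
)

```text
clock: 9.12
eef_pos: [610.8, -16.6, 34.8]
tcp_rot: [1.472, 1.567, -0.11]
contact_force: [-1.5, -0.2, -2.7]
opening: 0.198
```

drive_tool(
  rows=[0, 0.4, 0, 0, 0, 0, 0, 0, 0.8, 0, 0, 0, 0, 0, 0, 1.2, 0, 0, 0, 0, 0, 0, 1.6, 0, 0, 0, 0, 0, 0, 2.0, 0, 0, 0, 0, 0],
)

```text
clock: 9.75
eef_pos: [612.8, -16.7, 34.8]
tcp_rot: [1.467, 1.567, -0.114]
contact_force: [-1.3, -0.2, -3.1]
opening: 0.2
```

drive_tool(
  rows=[0, 0.3, 0, 0, 0, 0, 0, 0, 0.6, 0, 0, 0, 0, 0, 0, 0.9, 0, 0, 0, 0, 0],
)

```text
clock: 10.12
eef_pos: [613.7, -16.7, 34.8]
tcp_rot: [1.469, 1.567, -0.112]
contact_force: [-0.8, 0.0, -2.1]
opening: 0.198
```

drive_tool(
  rows=[0, 0.2, 0, 0, 0, 0, 0, 0, 0.4, 0, 0, 0, 0, 0, 0, 0.6, 0, 0, 0, 0, 0],
)

```text
clock: 10.5
eef_pos: [614.3, -16.7, 34.8]
tcp_rot: [1.471, 1.567, -0.11]
contact_force: [-1.4, -0.1, -2.1]
opening: 0.197
```

drive_tool(
  rows=[0, 0.2, 0, 0, 0, 0, 0, 0, 0.4, 0, 0, 0, 0, 0],
)

```text
clock: 10.75
eef_pos: [614.7, -16.7, 34.9]
tcp_rot: [1.47, 1.567, -0.112]
contact_force: [-2.4, -0.8, -2.6]
opening: 0.2
```

drive_tool(
  rows=[0, 0.2, 0, 0, 0, 0, 0, 0, 0.4, 0, 0, 0, 0, 0],
)

```text
clock: 11.0
eef_pos: [614.8, -16.7, 34.8]
tcp_rot: [1.468, 1.568, -0.113]
contact_force: [-2.5, -0.4, -1.2]
opening: 0.198
```

drive_tool(
  rows=[0, 0.2, 0, 0, 0, 0, 0, 0, 0.4, 0, 0, 0, 0, 0, 0, 0.5, 0, 0, 0, 0, 0],
)

```text
clock: 11.38
eef_pos: [614.9, -16.6, 34.7]
tcp_rot: [1.456, 1.569, -0.126]
contact_force: [-2.9, -0.4, -1.8]
opening: 0.198
```

```bash
python3 -c "
from go import *
plan([614,-16,34.2],-0.66)
s=r.sense();snap('wrist','w5.png')
print(r.sense()['contact_force'],r.sense()['clock'])
T=tooltf(s)@camera_params('wrist')['tool_from_camera'];np.save('w5.npy',T)"
```

```text
clock 11.38 tcp [614.9  -16.63  34.7 ] jaw -0.6223331822849059 xz -0.9999975764625253 F [-2.86 -0.41 -1.76] M [ 0.02  0.7  -0.12] op 0.198 q1,q6 [-0.03 -0.02]
 tool axes in world
 [[ 0.    1.   -0.01]
 [-0.   -0.01 -1.  ]
 [-1.    0.    0.  ]]
shift [ 0.49 -0.91 -0.62] turn [ 0.04  0.01 -0.13]  alt [-179.96    0.2     0.02]
[-4.73  1.12 -1.  ] 11.425
```

View pics/w5.png

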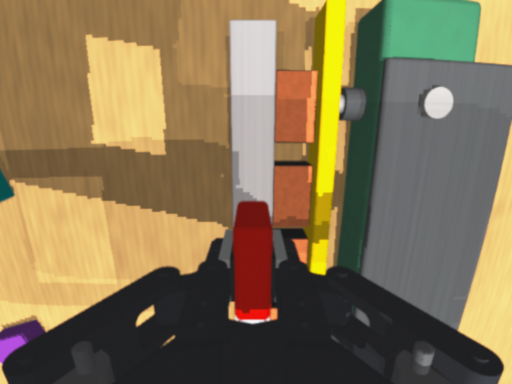

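Contact: all visible blanks lie between the bar and the yellow stop with no gap, and the force is climbing. I'll increase the press in small steps.

drive_tool(
  rows=[0, 0.5, 0, 0, 0, 0, 0, 0, 0.65, 0, 0, 0, 0, 0, 0, 0.8, 0, 0, 0, 0, 0],
)

```text
clock: 11.8
eef_pos: [614.9, -16.6, 34.5]
tcp_rot: [1.252, 1.57, -0.33]
contact_force: [-5.8, -0.1, -0.5]
opening: 0.199
```

```bash
python3 -c "
from go import *
plan([614,-16,34.2],-0.66)"
```

```text
clock 11.8 tcp [614.93 -16.64  34.49] jaw -0.6248682157419563 xz -0.9999997818753102 F [-5.75 -0.11 -0.45] M [-0.02  1.   -0.15] op 0.199 q1,q6 [-0.03 -0.02]
 tool axes in world
 [[ 0.    1.   -0.01]
 [-0.   -0.01 -1.  ]
 [-1.    0.    0.  ]]
shift [ 0.29 -0.94 -0.63] turn [ 0.04  0.01 -0.04]  alt [-179.96    0.06    0.02]
```

drive_tool(
  rows=[-0.2, 0.8, 0, 0, 0, 0, 0, -0.2, 1.0, 0, 0, 0, 0, 0, -0.2, 1.2, 0, 0, 0, 0, 0],
)

```text
clock: 12.18
eef_pos: [615.1, -16.6, 34.4]
tcp_rot: [-1.425, 1.569, -3.007]
contact_force: [-6.8, 0.7, -0.0]
opening: 0.203
```

```bash
python3 -c "
from go import *
plan([614,-16,34.2],-0.66)"
```

```text
clock 12.18 tcp [615.06 -16.61  34.44] jaw -0.6211889967202189 xz -0.9999987439668107 F [-6.77  0.71 -0.03] M [ 0.02  1.24 -0.16] op 0.203 q1,q6 [-0.03 -0.02]
 tool axes in world
 [[-0.    1.   -0.01]
 [-0.   -0.01 -1.  ]
 [-1.   -0.    0.  ]]
shift [ 0.24 -1.06 -0.6 ] turn [0.04 0.01 0.09]  alt [-179.96   -0.14    0.02]
```

drive_tool(
  rows=[-0.3, 1.2, 0, 0, 0, 0, 0, -0.3, 1.4, 0, 0, 0, 0, 0, -0.3, 1.6, 0, 0, 0, 0, 0],
)

```text
clock: 12.55
eef_pos: [615.1, -16.7, 34.4]
tcp_rot: [-1.525, 1.566, -3.107]
contact_force: [-7.4, -0.2, -0.6]
opening: 0.199
```

```bash
python3 -c "
from go import *
plan([614,-16,34.2],-0.66)"
```

```text
clock 12.55 tcp [615.11 -16.65  34.36] jaw -0.6249646718396561 xz -0.9999889859653635 F [-7.42 -0.21 -0.6 ] M [ 0.02  1.43 -0.14] op 0.199 q1,q6 [-0.03 -0.02]
 tool axes in world
 [[-0.    1.   -0.01]
 [-0.   -0.01 -1.  ]
 [-1.   -0.    0.  ]]
shift [ 0.16 -1.12 -0.64] turn [0.04 0.01 0.27]  alt [-179.96   -0.42    0.02]
```

drive_tool(
  rows=[-0.3, 1.6, 0, 0, 0, 0.1, 0, -0.3, 1.8, 0, 0, 0, 0.2, 0, -0.3, 2.0, 0, 0, 0, 0.2, 0],
)

```text
clock: 12.92
eef_pos: [615.1, -16.6, 34.1]
tcp_rot: [-1.533, 1.566, -3.115]
contact_force: [-9.2, -0.0, 0.7]
opening: 0.198
```

```bash
python3 -c "
from go import *
plan([614,-16,34.2],-0.66)"
```

```text
clock 12.93 tcp [615.12 -16.63  34.15] jaw -0.6220388521645549 xz -0.9999867979591082 F [-9.22 -0.04  0.66] M [-0.02  1.62 -0.16] op 0.198 q1,q6 [-0.03 -0.02]
 tool axes in world
 [[-0.01  1.   -0.01]
 [-0.   -0.01 -1.  ]
 [-1.   -0.01  0.  ]]
shift [-0.05 -1.12 -0.62] turn [0.04 0.01 0.29]  alt [-179.96   -0.46    0.02]
```

drive_tool(
  rows=[-0.5, 2.0, 0, 0, 0, 0.2, 0, -0.6, 2.2, 0, 0, 0, 0.2, 0, -0.7, 2.4, 0, 0, 0, 0.2, 0, -0.7, 2.4, 0, 0, 0, 0.2, 0],
)

```text
clock: 13.42
eef_pos: [615.2, -16.7, 34.2]
tcp_rot: [-1.547, 1.564, -3.128]
contact_force: [-9.4, 0.3, -0.1]
opening: 0.198
```

```bash
python3 -c "
from go import *
plan([614,-16,34.2],-0.66)"
```

```text
clock 13.43 tcp [615.17 -16.66  34.17] jaw -0.6219274765442064 xz -0.9999797801842834 F [-9.37  0.34 -0.13] M [-0.08  1.73 -0.16] op 0.198 q1,q6 [-0.03 -0.02]
 tool axes in world
 [[-0.01  1.   -0.01]
 [-0.   -0.01 -1.  ]
 [-1.   -0.01  0.  ]]
shift [-0.02 -1.18 -0.65] turn [0.04 0.01 0.36]  alt [-179.96   -0.57    0.01]
```

drive_tool(
  rows=[-0.7, 2.4, 0, 0, 0, 0.2, 0, -0.8, 2.7, 0, 0, 0, 0.3, 0, -0.8, 2.9, 0, 0, 0, 0.3, 0, -0.8, 2.9, 0, 0, 0, 0.3, 0],
)

```text
clock: 13.92
eef_pos: [615.2, -16.7, 34.2]
tcp_rot: [-1.549, 1.564, -3.131]
contact_force: [-10.8, 1.0, 0.7]
opening: 0.199
```

```bash
python3 -c "
from go import *
plan([614,-16,34.2],-0.66)"
```

```text
clock 13.93 tcp [615.19 -16.68  34.17] jaw -0.6188274834998015 xz -0.9999760412501728 F [-10.79   1.03   0.73] M [-0.02  2.   -0.13] op 0.199 q1,q6 [-0.03 -0.02]
 tool axes in world
 [[-0.01  1.   -0.01]
 [-0.   -0.01 -1.  ]
 [-1.   -0.01  0.  ]]
shift [-0.03 -1.19 -0.66] turn [0.04 0.01 0.4 ]  alt [-179.96   -0.62    0.01]
```

drive_tool(
  rows=[-0.9, 2.9, 0, 0, 0, 0.3, 0, -1.0, 3.1, 0, 0, 0, 0.3, 0, -1.0, 3.1, 0, 0, 0, 0.3, 0, -1.0, 3.1, 0, 0, 0, 0.3, 0, -1.0, 3.1, 0, 0, 0, 0.3, 0, -1.0, 3.1, 0, 0, 0, 0.3, 0, -1.0, 3.1, 0, 0, 0, 0.3, 0, -1.0, 3.1, 0, 0, 0, 0.3, 0, -1.0, 3.1, 0, 0, 0, 0.3, 0, -1.0, 3.1, 0, 0, 0, 0.3, 0],
)

```text
clock: 15.18
eef_pos: [615.3, -16.7, 34.2]
tcp_rot: [-1.562, 1.563, 3.14]
contact_force: [-10.3, 0.0, 0.4]
opening: 0.198
```

```bash
python3 -c "
from go import *
plan([614,-16,34.2],-0.66)
s=r.sense();snap('wrist','w6.png');snap('scene','s6.png');print(r.sense()['contact_force'],r.sense()['wrist_torque'])
T=tooltf(s)@camera_params('wrist')['tool_from_camera'];np.save('w6.npy',T)"
```

```text
clock 15.18 tcp [615.26 -16.67  34.21] jaw -0.621422795319082 xz -0.9999699281086563 F [-10.31   0.03   0.42] M [-0.    2.03 -0.15] op 0.198 q1,q6 [-0.03 -0.02]
 tool axes in world
 [[-0.01  1.   -0.01]
 [ 0.   -0.01 -1.  ]
 [-1.   -0.01  0.  ]]
shift [ 0.02 -1.27 -0.65] turn [0.04 0.   0.44]  alt [-179.96   -0.7     0.01]
[-9.39  0.44 -0.87] [-0.07  1.96 -0.15]
```

View pics/w6.png

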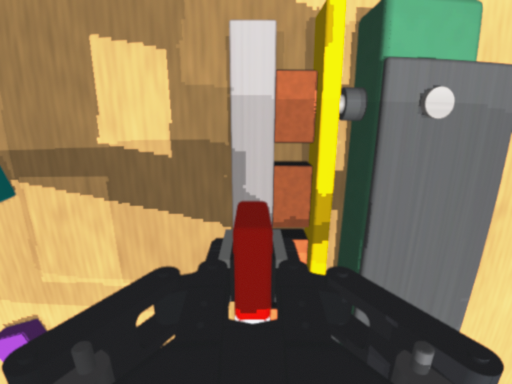

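View pics/s6.png

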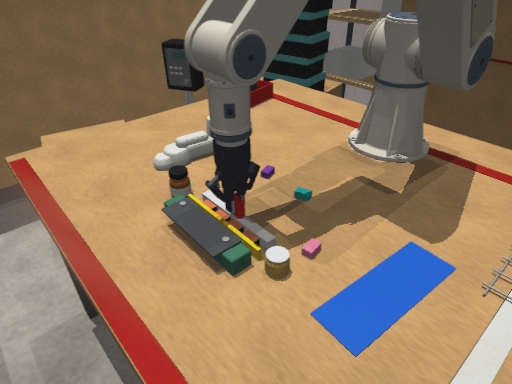

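drive_tool(
  rows=[-0.5, 1.5, 0, 0, 0, 0.2, 0, -0.5, 0.5, 0, 0, 0, 0.2, 0, -0.5, -1, 0, 0, 0, 0.2, 0, -0.5, -4, 0, 0, 0, 0.3, 0, -0.5, -10, 0, 0, 0, 0.4, 0, -0.5, -20, 0, 0, 0, 0.4, 0, -10, -32, 0, 0, 0, 0.4, 0, -50, -40, 0, 0, 0, 0.4, 0, -90, -45, 0, 0, 0, 0.4, 0, -100, -45, 0, 0, 0, 0.4, 0],
)

```text
clock: 16.52
eef_pos: [571.9, -16.2, 137.5]
tcp_rot: [1.518, 1.567, -0.063]
contact_force: [0.1, 0.2, -3.4]
opening: 0.199
```

```bash
python3 -c "
from go import *
plan([534.2,327,135],85.4)
s=r.sense();snap('wrist','w7.png')
T=tooltf(s)@camera_params('wrist')['tool_from_camera'];np.save('w7.npy',T)"
```

```text
clock 16.52 tcp [571.86 -16.2  137.49] jaw -0.6184679712975817 xz -0.9999931302563014 F [ 0.15  0.19 -3.36] M [-0.04 -0.04 -0.05] op 0.199 q1,q6 [-0.03 -0.02]
 tool axes in world
 [[ 0.    1.   -0.01]
 [-0.   -0.01 -1.  ]
 [-1.    0.    0.  ]]
shift [   2.27  -41.37 -342.77] turn [-86.02   0.17  -0.16]  alt [93.98 -0.17 -0.17]
```

View pics/w7.png

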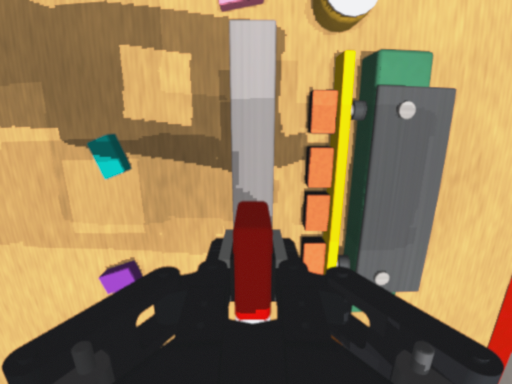

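The four blanks sit in a row against the yellow stop, at (323,110), (319,167), (316,212) and (313,258). I'll quantify before leaving.

```bash
python3 - <<'E'
from fit import *
im=cv2.imread('pics/w7.png')[:,:,::-1].copy();T=np.load('w7.npy')
h=cv2.cvtColor(im,cv2.COLOR_RGB2HSV)
p=cv2.inRange(h,np.array((25,180,180)),np.array((35,255,255)))>0
st=edgefit(T,im,p,range(56,260),320,360,29);print('stop',st)
m=cv2.inRange(h,np.array((4,130,120)),np.array((12,255,255)));m[:,:300]=0;m[:,345:]=0
cs,_=cv2.findContours(m,cv2.RETR_EXTERNAL,cv2.CHAIN_APPROX_NONE)
for c in cs:
    if cv2.contourArea(c)<150: continue
    P=onz('wrist',c[:,0],18,T)[:,:2].astype(np.float32);(x,y),(w,hh),a=cv2.minAreaRect(P)
    fx=st[0][1]-np.tan(np.radians(st[0][0]))*(y+18.7)
    print(x,y,w,hh,a,'rel face',x-fx)
E
```

```text
stop [(np.float64(-0.7347486728600165), np.float64(651.1435968399683), np.float64(0.29282143169978325)), (np.float64(-0.7390804896464177), np.float64(660.8641409044513), np.float64(0.28854682179156776))]
638.27001953125 -94.74261474609375 37.84954071044922 23.568744659423828 88.99903106689453 rel face -11.898369821196297
638.9713134765625 -41.75270080566406 38.22237777709961 23.463064193725586 89.20335388183594 rel face -11.876644312745157
639.6063232421875 5.52299690246582 39.74101638793945 23.430835723876953 89.40938568115234 rel face -11.847921094955609
640.1639404296875 58.106754302978516 38.957664489746094 23.332876205444336 89.45968627929688 rel face -11.964663595247089
```

All four are 11.9 mm from the face (ideal 12) and square within 0.5°. Now I'll carry the bar back.

drive_tool(
  rows=[0, -5, -30, -8, 0, 0, 0, 0, -10, -70, -17, 0, 0, 0, 0, -15, -110, -27, 0, 0, 0, 0, -20, -150, -37, 0, 0, 0, 0, -25, -190, -47, 0, 0, 0, 0, -30, -230, -57, 0, 0, 0, 0, -35, -270, -67, 0, 0, 0, 0, -39, -305, -76, 0, 0, 0, 0, -41, -335, -84, 0, 0, 0, 2, -41.4, -342.8, -86, 0.1, -0.1, 0],
)

```text
clock: 17.82
eef_pos: [533.4, 328.3, 133.5]
tcp_rot: [-1.822, 1.57, -1.899]
contact_force: [-0.6, -1.3, -2.3]
opening: 0.202
```

drive_tool(
  rows=[0, 0, 0, 0, 0, 0, 0, 0, 0, 0, 0, 0, 0, 0],
)

```text
clock: 18.08
eef_pos: [533.0, 327.2, 132.8]
tcp_rot: [-2.181, 1.569, -2.26]
contact_force: [0.8, -0.2, -2.4]
opening: 0.196
```

```bash
python3 -c "
from go import *
plan([534.2,327,36],85.4)
s=r.sense();snap('wrist','w8.png');snap('top','t8.png')
T=tooltf(s)@camera_params('wrist')['tool_from_camera'];np.save('w8.npy',T)"
```

```text
clock 18.07 tcp [533.04 327.19 132.76] jaw 85.46443058672992 xz -0.9999974992435817 F [ 0.81 -0.17 -2.42] M [-0.01 -0.01  0.04] op 0.196 q1,q6 [ 0.55 -0.94]
 tool axes in world
 [[-0.    0.08  1.  ]
 [-0.    1.   -0.08]
 [-1.   -0.   -0.  ]]
shift [96.76  0.08  1.29] turn [ 0.06 -0.07  0.11]  alt [-179.94   -0.16   -0.12]
```

View pics/w8.png

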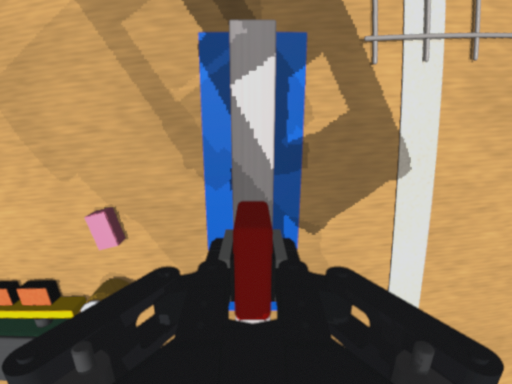

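The bar is centred and parallel over the mat (mat u 200–305, bar u 231–275). Lowering now.

drive_tool(
  rows=[40, 0, 1, 0, 0, 0, 0, 75, 0, 1, 0, 0, 0, 0, 88, 0, 1, 0, 0, 0, 0, 93, 0, 1, 0, 0, 0, 0, 95.5, 0, 1, 0, 0, 0, 0, 97, 0, 1, 0, 0, 0, 0, 98, 0, 1, 0, 0, 0, 0],
)

```text
clock: 19.05
eef_pos: [534.8, 327.4, 36.0]
tcp_rot: [-0.815, 1.57, -0.894]
contact_force: [-0.2, 0.5, -2.5]
opening: 0.199
```

drive_tool(
  rows=[0.6, 0, 0, 0, 0, 0, 0, 1.2, 0, 0, 0, 0, 0, 0, 1.6, 0, 0, 0, 0, 0, 0],
)

```text
clock: 19.42
eef_pos: [534.9, 327.5, 34.9]
tcp_rot: [-0.504, 1.57, -0.583]
contact_force: [-2.0, -1.6, 5.7]
opening: 0.199
```

Contact with the mat: the force went from −2.5 to +5.7 N. Releasing and backing up.

drive_tool(
  rows=[-0.2, 0, 0, 0, 0, 0, 25, -0.2, 0, 0, 0, 0, 0, 45, -0.2, 0, 0, 0, 0, 0, 70, -0.2, 0, 0, 0, 0, 0, 70, -0.2, 0, 0, 0, 0, 0, 70, -20, 0, 0, 0, 0, 0, 70, -60, 0, 0, 0, 0, 0, 70, -110, 0, 0, 0, 0, 0, 70, -160, 0, 0, 0, 0, 0, 70, -170, 0, 0, 0, 0, 0, 70],
)

```text
clock: 20.68
eef_pos: [536.7, 328.7, 210.4]
tcp_rot: [0.548, 1.563, 0.469]
contact_force: [-0.1, -0.7, 1.0]
opening: 0.701
```

```bash
python3 -c "
from go import *
plan([534.2,327,36],85.4)
s=r.sense();snap('wrist','w9.png');snap('top','t9.png');snap('scene','s9.png')"
```

```text
clock 20.68 tcp [536.69 328.7  210.42] jaw 85.47321775009837 xz -0.9999684421059892 F [-0.13 -0.71  0.98] M [-0.04  0.01 -0.07] op 0.701 q1,q6 [ 0.55 -0.94]
 tool axes in world
 [[ 0.01  0.08  1.  ]
 [ 0.    1.   -0.08]
 [-1.    0.    0.01]]
shift [174.39  -2.61  -3.53] turn [ 0.07  0.39 -0.24]  alt [-179.93    0.37    0.61]
```

View pics/w9.png

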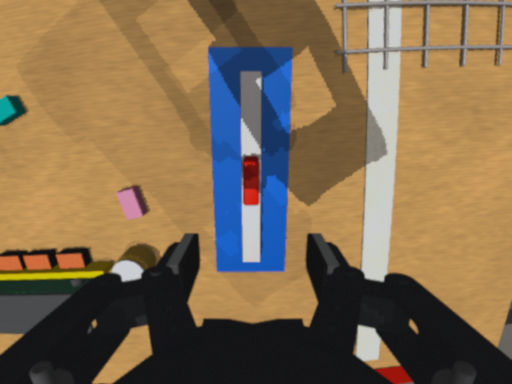

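View pics/s9.png

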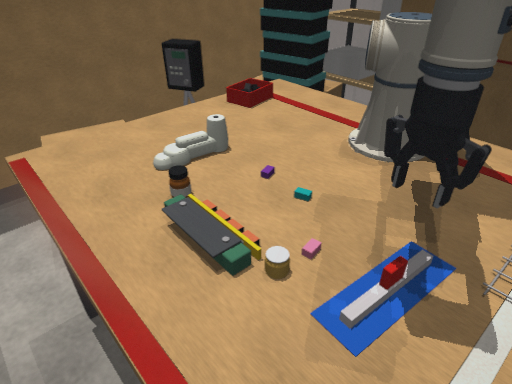

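View pics/t9.png

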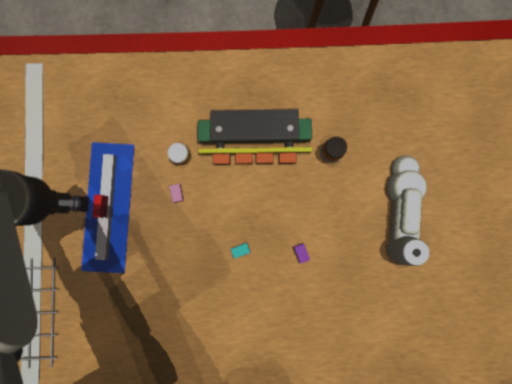

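```bash
python3 -c "
from go import *
print(abs(r.sense()['qvel']).max());print(sign_off())"
```

```text
0.031565599408719475
the job is handed in; nothing more can be done
None
```

I gripped the straightedge by its red handle and swept all four blanks together up to the stop. I pressed the row, laid the straightedge back on its mat, let go and handed the job in at about 20.8 s of the 64 s.

- **Blanks:** a wrist view after the press put all four centres 11.8–12.0 mm before the face (12 is ideal). They were square to the stop within about 0.4°. I took that measurement just after pulling the straightedge back; the closing pictures show the row looking the same.
- **Press force:** the wrist read 9.4–10.8 N while pressing, for about 1.3 s. I could not read the load cell itself. Part of that reading is sensor bias and bench friction, because the straightedge was bearing down by roughly 3 N. I put the real stop load at about 8–10 N; the lowest I can argue for is 7.7 N, so the margin over 7 N is not large.
- **Straightedge:** in the closing pictures it lies flat, centred and lengthwise on the mat with the gripper clear. I judged this by eye and did not re-measure it.
- **Last, jar and tin:** they show at the same pixels in the top view as at the start.
- **Disagreements:** the top and scene cameras differed by about 2 mm, and the top and wrist cameras by 1.5 mm on the stop face. Both are within calibration. I let contact force decide the final approach.

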